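Put the spacer boards away in the slotted rack

ROBOT

A 7-joint arm with a two-finger parallel gripper is mounted at the origin on the work surface. World frame = base frame: x ahead of the robot, y to its left, z up, the work surface at z = 0. Lengths are in m, angles in degrees, forces in N, time in s.
With the tool pointing down it reaches from about 0.4 to 0.925 m from the base axis. Payload 4.1 kg.
Tool frame: the origin (TCP) lies midway between the tips of the shut fingers; the grasp point (between the pads) lies 19 mm behind it; z points along the fingers, y is the direction in which the jaws open and shut (so a half turn about z gives the same grasp; the last joint's range is limited). The gripper opens to 85 mm and grips with 20 to 120 N. Pads are 22 mm wide; open, the fingers measure 114 mm over their backs; the gripper's body (76 mm by 85 mm) begins 54 mm behind the grasp point. The pads swing forward as they close: fully open they stand 13 mm farther back than shut.
Start: joints at [68.526, 22.827, 2.584, 88.041, -1.071, 69.15, -2.905], TCP at [0.177, -0.625, 0.231] pointing down, gripper open.
Joint ranges: [-161.44, 161.44], [-28.35, 127.94], [-78.24, 83.42], [0, 140.83], [-78.03, 258.03], [13.02, 114.36], [-168.23, 168.23]. Speed limits (degrees/s): [147.25, 147.25, 180, 180, 180, 180, 180].

INTERFACE

Orientations are given as [roll, pitch, yaw] about the fixed x, y, z axes, in that order (R = Rz(yaw) Ry(pitch) Rx(roll)).
In Python, from station import r, eyes gives the robot as it stands.
- The arm moves only by the shell command python3 -m creep 'ROWS' [FORCE]. ROWS is JSON, a list of rows, each a list of 3 entries, a list of its own where there are three numbers: the shift along the tool's x, y, z in m, then the turn about the tool's z in rad, then the opening, from 0 (shut) to 1 (fully open). In form: [[[tx, ty, tz], roll, jaw], ...]. A call has 1 to 5 rows; each row is the pose to reach, as a shift and turn from the pose commanded when the call began, along the tool's axes at that moment; what a row does not reach only later rows make up. A row lasts 1/8 s, in which the tool goes at most 62.5 mm and 10.7 degrees, less where a joint would pass 70% of its speed; a pose out of reach is approached as far as the arm can. A call with a gripper value outside its range is refused whole. The fingers move at their own pace and stop on an object; FORCE is the grip in N (left out, the last holds). Time passes only in rows, so rows that repeat a pose let the fingers close. It gives the time, the measured TCP pose, the force and the opening at its end, in the units of the state.
- r.get_state(): the state, without advancing time (a new reading comes with each control period).
- eyes.camera(name): name is "side" or "top" or "wrist"; returns a dict with "image" (400x640x3 uint8, blue, green, red), "fx", "fy", "cx", "cy" (pixels), "xyz" and "attitude" of the camera in the world. Camera axes: x right, y down, z forward; pixel columns grow to the right and rows downward; lengths in m; the calibration is good to about 2 mm. A picture is of the moment at which its call begins. There is no depth.
- r.finish_job(): hands the job in, once; it reports no verdict.
Trained networks look in a picture, given as the dict that the camera call returned (one of the last four; its "shot" number tells which), for a name from the list of things; names that differ only in an ending like _2 or _b are one class to them, and where a whole thing is asked for, a point or a joint stands for the part that bears it (a point fixed in the world has none). Each returns a list of dicts, best first, with "conf" (0 to 1); they miss things now and then, are a little off and sometimes report something else, mostly with a low value. They report only what shows in the picture. A call takes as long as a camera call. They do not tell look-alikes from the thing itself.
- eyes.look_for(picture, query): "pixel" ([column, row] in pixels, amid what is visible of it).
- eyes.outline_of(picture, query): "pixels" (400x640 bool, what is visible of it) and "pixel" ([column, row] in pixels, amid what is visible of it).
The state is a dict: "time": time; "joint_positions": joint angles; "joint_vel": joint speeds; "effort": joint torques, N m; "eef_pos": TCP position; "orientation": TCP orientation; "ft_force": force on the tool from outside, world axes, zero at the start; "torque": the same for the moment, N m; "grip_width": opening from 0.0 (shut) to 1.0 (fully open).
Only numpy, scipy, OpenCV 4.12 (cv2) and the standard library are available. Lean on these libraries where they do the work, as an engineer would, in place of code of your own. Each camera call takes 0.05 s, during which the arm holds its last target. There are 200 camera calls.

TASK

Two plywood spacer boards, a thin one and a thick one, stand on edge on the bench. Put both away in the slotted rack that already holds one board: slide each down from above into the empty slot that matches its thickness, the thin board into the narrowest slot and the thick board into the widest, upright, centred along the slot and fully home on its floor, and let go.

Things in the scene. Friction and masses are not known exactly. Their poses are not given: they have to be found in the camera images.
- board_thin_center (a point): Thin plywood spacer board, 120 mm long (own x), 14 mm thick (own y), 110 mm tall (own z, up), 0.1 to 0.2 kg, standing loose on the bench on a long edge. This point is its centre, 55 mm above its lower edge. Take it from above across its thickness, near the top. Either end may go either way in the slot.
- board_thick_center (a point): Thick plywood spacer board, 120 mm long (own x) by 34 mm thick (own y) by 110 mm tall (own z, up), 0.2 to 0.4 kg, otherwise like the thin one. This point is its centre, 55 mm above its lower edge.
- slot_narrow_floor (a point): Centre of the floor, 14 mm above the bench, of the rack's narrow empty slot: 20 mm wide (own y), 80 mm long (own x), own z up, open upward and at both ends. Straight to 38 mm above the floor, then flared to a 38 mm mouth at 48 mm, the rack's top. The fixed rack: three grey blocks in a row, 88 mm apart, one slot each, order varying; the 30 mm slot holds a fixed board, 110 mm above its floor.
- slot_wide_floor (a point): Centre of the floor, 14 mm above the bench, of the rack's wide empty slot, for the thick board: 40 mm wide (own y), 80 mm long (own x), own z up, open upward and at both ends. Straight to 38 mm above the floor, then flared to a 58 mm mouth at 48 mm, the rack's top.
Things that resemble listed ones, but are neither listed nor needed, are in the scene too. What is shaped like the part that bears board_thick_center but yellow is not meant.

How it is judged (in metres and radians):
At the end, for the whole second after the job is handed in: The thin board stands in the narrow slot and the thick board in the wide slot, each with its centre within 25 mm of the slot's centre seen from above, within 8 mm of resting on the slot's floor, and within 14 degrees of upright and of the slot's direction (horizontal distance between board_thin_center and slot_narrow_floor below 0.025 m and z of board_thin_center in the frame of slot_narrow_floor below 0.063 m and angle between the y axis of board_thin_center and the y axis of slot_narrow_floor, either way round below 0.25 rad and angle between the z axis of board_thin_center and the z axis of slot_narrow_floor, either way round below 0.25 rad and horizontal distance between board_thick_center and slot_wide_floor below 0.025 m and z of board_thick_center in the frame of slot_wide_floor below 0.063 m and angle between the y axis of board_thick_center and the y axis of slot_wide_floor, either way round below 0.25 rad and angle between the z axis of board_thick_center and the z axis of slot_wide_floor, either way round below 0.25 rad); the robot touches nothing.
It also fails if it takes over 72 s, if anything falls off the work surface, if the arm or the gripper's body presses on something with over 40 N, if the wrist force passes 120 N, or if a joint passes its speed limit or range.

## Working session

There is one attempt and no reset: what is moved stays moved. The work goes in short steps, Python scripts to look and compute and a shell command to move; the robot and the scene stay as the last step left them, time stands still between calls to the robot, and variables do not carry over. Pictures are saved under pics/ and viewed, about 8 in all and at most 12, crops included, and the job is handed in when it is done.

```bash
ls; mkdir -p pics; cat > h.py <<'E'
import numpy as np,cv2
from scipy.spatial.transform import Rotation as R
from station import r,eyes
def Rm(a): return R.from_euler('xyz',a,degrees=True).as_matrix()
def ray(p,uv):
    d=Rm(p['attitude'])@np.array([(uv[0]-p['cx'])/p['fx'],(uv[1]-p['cy'])/p['fy'],1]); return np.array(p['xyz']),d
def atz(p,uv,z):
    o,d=ray(p,uv); return o+d*(z-o[2])/d[2]
def proj(p,X):
    c=Rm(p['attitude']).T@(np.array(X)-p['xyz']); return [p['fx']*c[0]/c[2]+p['cx'],p['fy']*c[1]/c[2]+p['cy']]
E
python3 - <<'E'
from h import *
ps={}
for n in('top','side'):
    p=eyes.camera(n);cv2.imwrite(f'pics/{n}0.png',p['image']);print(n,p['xyz'],p['attitude'],p['fx'])
    for q in('board_thin_center','board_thick_center','slot_narrow_floor','slot_wide_floor'):
        print(q,[(np.round(d['pixel']).tolist(),round(d['conf'],2),np.round(atz(p,d['pixel'],.11 if 'board' in q else .014),3).tolist()) for d in eyes.look_for(p,q)])
print(r.get_state())
E
```

```text
pics
top [ 0.45036179 -0.01599558  1.2971154 ] [-1.74953677e+02  2.47867164e-02 -8.94914427e+01] 487.4694835799788
board_thin_center [([375.0, 236.0], 0.85, [0.466, -0.142, 0.11])]
board_thick_center [([435.0, 235.0], 0.74, [0.47, -0.287, 0.11]), ([377.0, 236.0], 0.71, [0.466, -0.147, 0.11]), ([454.0, 170.0], 0.7, [0.629, -0.335, 0.11])]
slot_narrow_floor [([225.0, 196.0], 0.79, [0.57, 0.245, 0.014])]
slot_wide_floor [([289.0, 186.0], 0.91, [0.597, 0.075, 0.014])]
side [0.36074557 0.64286518 0.82227244] [-137.11154167   -0.54971421 -163.47760905] 455.5654136952726
board_thin_center [([373.0, 172.0], 0.87, [0.462, -0.098, 0.11])]
board_thick_center [([333.0, 117.0], 0.9, [0.602, -0.266, 0.11]), ([383.0, 132.0], 0.59, [0.468, -0.245, 0.11])]
slot_narrow_floor [([277.0, 304.0], 0.64, [0.576, 0.227, 0.014])]
slot_wide_floor [([296.0, 224.0], 0.82, [0.607, 0.02, 0.014])]
{'time': 0.5, 'joint_positions': array([68.52679744, 22.82878664,  2.58140514, 88.04622557, -1.06965933,
       69.14938574, -2.90683797]), 'joint_vel': array([ 0.03617299, -0.05213466,  0.10948871, -0.00911363,  0.02645701,
       -0.01248226,  0.07297361]), 'effort': array([-1.42515732e-03, -4.74566782e+01,  1.36113591e+00, -2.54266977e+01,
        1.14643708e-02,  1.91081483e-03,  1.82084176e-05]), 'eef_pos': array([ 0.17703285, -0.62541588,  0.23127851]), 'orientation': array([-1.79999812e+02,  1.65416824e-03,  1.58061527e+01]), 'ft_force': array([ 0.5264891 , -0.07028024, -0.26405085]), 'torque': array([ 0.0234949 , -0.01710754,  0.00374007]), 'grip_width': 1.0027127766895867}
```

```bash
python3 - <<'E'
import cv2
a=cv2.imread('pics/top0.png')[120:290,180:500];cv2.imwrite('pics/top0c.png',cv2.resize(a,None,fx=2.5,fy=2.5,interpolation=cv2.INTER_CUBIC))
E
```

```text
(no output)
```

View pics/top0c.png

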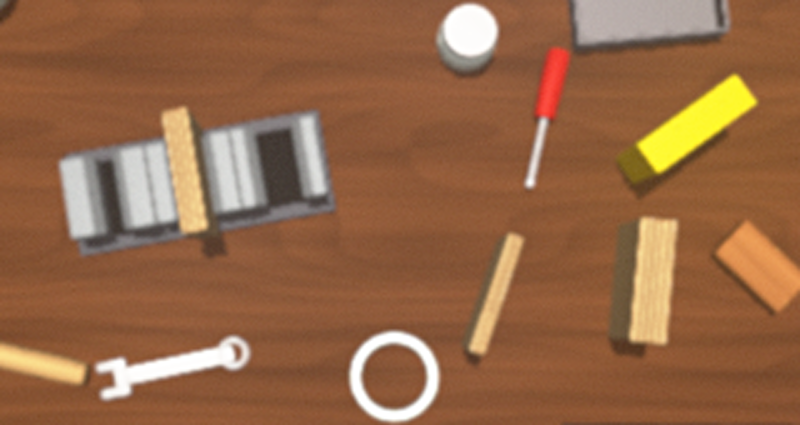

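View pics/side0.png

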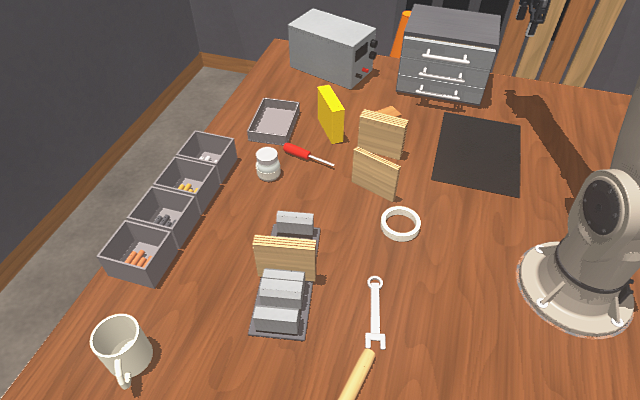

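The top crop shows the thin board at full-image px (378,237), the thick plywood board at (441,233), the yellow look-alike at (460,170), the narrow slot at (224,199) and the wide slot at (292,187). The fixed board sits between the two slots. The thick candidates are (435,235), which is plywood, and (454,170), which is yellow. I take the plywood one, and the enlarged crop confirms it.

```bash
python3 - <<'E'
from h import *
p=eyes.camera('top')
def f(u,z): return atz(p,(180+u[0]/2.5-.3,120+u[1]/2.5-.3),z)
for n,c,z in(('thin',[(511,234),(523,237),(481,356),(469,350)],.11),('thick',[(641,217),(677,220),(666,344),(631,343)],.11),('fixed',[(163,112),(188,107),(208,231),(181,233)],.124)):
    P=np.array([f(u,z) for u in c]);d=(P[0]+P[1]-P[2]-P[3])/2
    print(n,P.mean(0).round(4),'len',np.linalg.norm(d),'yaw long',np.degrees(np.arctan2(d[1],d[0])),'w',np.linalg.norm(P[0]-P[1]))
for n,z in(('board_thin_center',.11),('board_thick_center',.11)):
    for o in eyes.outline_of(p,n): 
        m=o['pixels'].astype(np.uint8); print(n,o['conf'],cv2.minAreaRect(cv2.findNonZero(m)))
# rack: floors dark edges at z=.014 / mouth at z=.062
for n in('slot_narrow_floor','slot_wide_floor'):
    print(n,[(o['pixel'],atz(p,o['pixel'],.014)) for o in eyes.look_for(p,n)])
print('rack base corners',[f(u,.0).round(4).tolist() for u in((83,255),(333,210))],'top corners',[f(u,.062).round(4).tolist() for u in((60,160),(318,112),(73,238),(330,195))])
print('far base line',f((60,160),.062)-f((318,112),.062))
E
```

```text
thin [ 0.4628 -0.1495  0.11  ] len 0.12123080413359787 yaw long -19.720188257427015 w 0.012030075117141237
thick [ 0.477  -0.3028  0.11  ] len 0.12191232498665006 yaw long -5.514200793889888 w 0.03520341172296282
fixed [0.5792 0.1532 0.124 ] len 0.12096776378599618 yaw long 9.971449591877626 w 0.02474586059203962
board_thick_center 0.81 ((453.5838623046875, 171.19126892089844), (15.237712860107422, 59.55815887451172), 55.00798034667969)
board_thick_center 0.78 ((436.0990295410156, 231.00990295410156), (24.87592887878418, 51.34392166137695), 5.710593223571777)
slot_narrow_floor [([224.1, 196.8], array([0.56691521, 0.24674908, 0.014     ]))]
slot_wide_floor [([289.6, 185.2], array([0.59930317, 0.07404914, 0.014     ]))]
rack base corners [[0.5014, 0.2776, 0.0], [0.5518, 0.0121, 0.0]] top corners [[0.5956, 0.2899, 0.062], [0.6474, 0.0272, 0.062], [0.5161, 0.2742, 0.062], [0.5622, 0.014, 0.062]]
far base line [-0.051791    0.26266276  0.        ]
```

```bash
cat >> h.py <<'E'
def go(x,y,z,yaw):
    s=r.get_state();M=Rm(s['orientation']);t=M.T@(np.array([x,y,z])-s['eef_pos'])
    w=(-(yaw-s['orientation'][2])+90)%180-90
    print('t',round(s['time'],2),'tcp',s['eef_pos'].round(4),s['orientation'].round(2),'F',s['ft_force'].round(1),'grip',round(s['grip_width'],3),'| shift',t.round(4),'roll',round(np.radians(w),3),'rows',round(np.linalg.norm(t)/.0625,1))
E
python3 -m creep '[[[0.03,-0.03,0],0.1,1],[[0.07,-0.07,0],0.24,1],[[0.115,-0.11,0],0.38,1],[[0.16,-0.15,0],0.52,1],[[0.205,-0.19,0],0.62,1]]' 60
python3 -c "from h import *;go(.4628,-.1495,.231,-19.7)"
```

```text
time: 1.38
eef_pos: [0.3235, -0.3851, 0.2316]
orientation: [180.0, -0.1, -19.9]
ft_force: [0.4, -0.6, -1.2]
grip_width: 1.006
t 1.38 tcp [ 0.3235 -0.3851  0.2316] [ 1.7997e+02 -6.0000e-02 -1.9920e+01] F [ 0.4 -0.6 -1.2] grip 1.006 | shift [ 0.0506 -0.269   0.0006] roll -0.004 rows 4.4
```

```bash

python3 -m creep '[[[0.011,-0.06,0],0,1],[[0.022,-0.12,0],0,1],[[0.034,-0.18,0],0,1],[[0.044,-0.235,0],0,1],[[0.051,-0.269,0],0,1]]'
python3 - <<'E'
from h import *
go(.4628,-.1495,.231,-19.7)
p=eyes.camera('wrist');cv2.imwrite('pics/w1.png',p['image']);print(p['xyz'],p['attitude'])
s=r.get_state()
print('tcp px',proj(p,s['eef_pos']+[0,0,-.12]))
for o in eyes.outline_of(p,'board_thin_center'):
    print(o['conf'],o['pixel'],cv2.minAreaRect(cv2.findNonZero(o['pixels'].astype(np.uint8))))
c=np.cos(np.radians(-19.7));sn=np.sin(np.radians(-19.7))
print([np.round(proj(p,[.4628+a*c-b*sn,-.1495+a*sn+b*c,.11])).tolist() for a,b in((.06,.007),(.06,-.007),(-.06,-.007),(-.06,.007))])
E
```

```text
time: 2.0
eef_pos: [0.4626, -0.1477, 0.2317]
orientation: [-180.0, -0.1, -19.5]
ft_force: [0.7, -0.5, 0.2]
grip_width: 1.002
t 2.0 tcp [ 0.4626 -0.1477  0.2317] [-1.7997e+02 -6.0000e-02 -1.9510e+01] F [ 0.7 -0.5  0.2] grip 1.002 | shift [0.0008 0.0016 0.0007] roll 0.003 rows 0.0
[ 0.52669335 -0.17050112  0.3744599 ] [ 1.64601107e+02 -3.69170869e-02 -1.09529707e+02]
tcp px [np.float64(321.44322801240236), np.float64(197.2710758014477)]
0.68 [330.3, 187.3] ((330.25775146484375, 189.01126098632812), (136.19647216796875, 18.119129180908203), 89.13194274902344)
[[321.0, 126.0], [338.0, 126.0], [336.0, 260.0], [321.0, 260.0]]
```

View pics/w1.png

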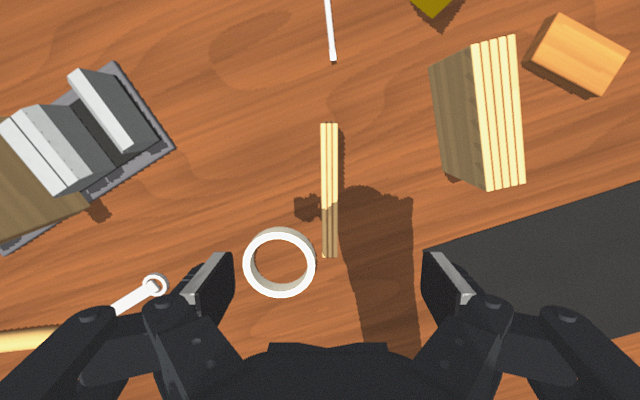

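The board's top face spans px (320–338, 123–257), which is within about 3 px of the prediction. I shift about 3 mm and descend.

```bash

python3 -m creep '[[[0.003,0.002,0.05],0,1],[[0.003,0.002,0.1],0,1],[[0.003,0.002,0.14],0,1],[[0.003,0.002,0.157],0,1],[[0.003,0.002,0.157],0,1]]'
python3 -m creep '[[[0,0,0],0,0],[[0,0,0],0,0],[[0,0,0],0,0],[[0,0,0],0,0],[[0,0,0],0,0]]' 60
python3 -c "from h import *;go(.4655,-.1505,.076,-19.7)"
```

```text
time: 2.72
eef_pos: [0.4619, -0.1543, 0.0731]
orientation: [180.0, 0.2, -19.8]
ft_force: [0.4, -0.3, -0.2]
grip_width: 0.999
time: 3.35
eef_pos: [0.4636, -0.1537, 0.0746]
orientation: [180.0, -0.0, -19.7]
ft_force: [-0.1, 0.1, 2.1]
grip_width: 0.158
t 3.35 tcp [ 0.4636 -0.1537  0.0746] [ 1.7999e+02 -2.0000e-02 -1.9710e+01] F [-0.1  0.1  2.1] grip 0.158 | shift [ 0.0007 -0.0037 -0.0014] roll -0.0 rows 0.1
```

```bash

python3 -m creep '[[[0,0,-0.03],0,0],[[0,0,-0.07],0,0],[[0,0,-0.115],0,0],[[0,0,-0.15],0,0],[[0,0,-0.165],0,0]]'
python3 - <<'E'
from h import *
go(.565,.2405,.240,10.5)
p=eyes.camera('wrist');cv2.imwrite('pics/w2.png',p['image'])
for o in eyes.outline_of(p,'board_thin_center'):
    print(o['conf'],o['pixel'],cv2.minAreaRect(cv2.findNonZero(o['pixels'].astype(np.uint8))))
E
```

```text
time: 3.98
eef_pos: [0.4642, -0.1538, 0.2411]
orientation: [180.0, -0.2, -19.7]
ft_force: [0.5, -0.0, -1.0]
grip_width: 0.155
t 3.98 tcp [ 0.4642 -0.1538  0.2411] [179.99  -0.18 -19.72] F [ 0.5 -0.  -1. ] grip 0.155 | shift [-0.0382 -0.4052  0.0009] roll -0.527 rows 6.5
0.98 [326.6, 234.5] ((326.2552185058594, 237.45184326171875), (40.379756927490234, 217.21218872070312), 1.0050859451293945)
```

```bash

python3 -m creep '[[[-0.003,-0.03,0],-0.08,0],[[-0.008,-0.08,0],-0.2,0],[[-0.013,-0.135,0],-0.32,0],[[-0.018,-0.19,0],-0.44,0],[[-0.023,-0.24,0],-0.527,0]]'
python3 -c "from h import *;go(.565,.2405,.240,10.5)"
```

```text
time: 4.7
eef_pos: [0.5216, 0.0836, 0.2373]
orientation: [-179.9, 0.2, 10.9]
ft_force: [1.0, -0.9, -1.0]
grip_width: 0.156
t 4.7 tcp [0.5216 0.0836 0.2373] [-179.93    0.18   10.88] F [ 1.  -0.9 -1. ] grip 0.156 | shift [ 0.0722 -0.1459 -0.0027] roll 0.007 rows 2.6
```

```bash

python3 -m creep '[[[0.024,-0.048,0],0,0],[[0.048,-0.096,0],0,0],[[0.065,-0.132,0],0.003,0],[[0.072,-0.146,0],0.005,0],[[0.072,-0.146,0],0.005,0]]'
python3 - <<'E'
from h import *
go(.565,.2405,.240,10.5)
for n in('wrist','top','side'):
    p=eyes.camera(n);cv2.imwrite(f'pics/{n}3.png',p['image'])
    print(n,'slot',proj(p,[.565,.2405,.062]),proj(p,[.565,.2405,.014]))
    for q in('slot_narrow_floor','slot_wide_floor'):
        print(q,[(o['pixel'],round(o['conf'],2),atz(p,o['pixel'],.014).round(4)) for o in eyes.look_for(p,q)])
a=cv2.imread('pics/wrist3.png');b=cv2.imread('pics/side3.png')[150:390,170:410]
cv2.imwrite('pics/c3.png',np.hstack([cv2.resize(a,(480,300)),cv2.resize(b,(300,300))]))
E
```

```text
time: 5.32
eef_pos: [0.5659, 0.2376, 0.2378]
orientation: [180.0, 0.2, 10.4]
ft_force: [-0.4, -0.7, -0.8]
grip_width: 0.154
t 5.33 tcp [0.5659 0.2376 0.2378] [1.7999e+02 1.7000e-01 1.0370e+01] F [-0.4 -0.7 -0.8] grip 0.154 | shift [-0.0003 -0.003  -0.0022] roll -0.002 rows 0.1
wrist slot [np.float64(323.77633775234716), np.float64(184.07037174730405)] [np.float64(324.16238197994875), np.float64(175.5031320812195)]
slot_narrow_floor [([306.1, 179.2], 0.59, array([0.5568, 0.2609, 0.014 ]))]
slot_wide_floor [([494.3, 174.3], 0.59, array([0.6026, 0.0422, 0.014 ]))]
top slot [np.float64(222.7195263758191), np.float64(195.83115625135127)] [np.float64(226.4440898112087), np.float64(197.54223813814434)]
slot_narrow_floor [([231.2, 194.3], 0.91, array([0.5737, 0.2281, 0.014 ]))]
slot_wide_floor [([292.2, 185.8], 0.92, array([0.5978, 0.0671, 0.014 ]))]
side slot [np.float64(278.18156773450625), np.float64(299.1070678037405)] [np.float64(279.79864964804193), np.float64(311.7566976928157)]
slot_narrow_floor [([276.5, 306.1], 0.85, array([0.5756, 0.2307, 0.014 ]))]
slot_wide_floor [([299.4, 221.0], 0.64, array([0.6027, 0.0096, 0.014 ]))]
```

View pics/c3.png

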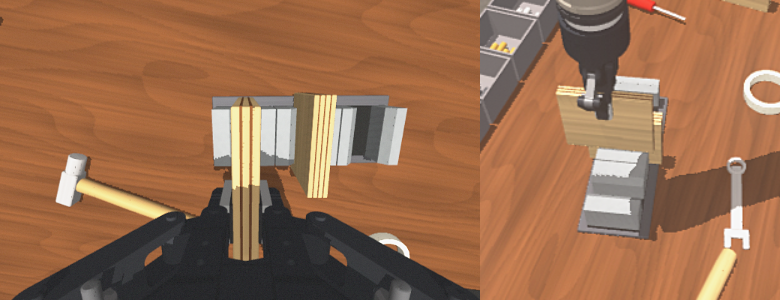

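```bash
python3 - <<'E'
from h import *
p=eyes.camera('wrist');im=p['image'].copy()
big=cv2.resize(im[100:290,250:570],None,fx=2.5,fy=2.5,interpolation=cv2.INTER_CUBIC)
yaw=np.radians(10.5);ex=np.array([np.cos(yaw),np.sin(yaw)]);ey=np.array([-ex[1],ex[0]])
C=np.array([.5800,.1535])
def rect(o,hx,hy,z,col):
    P=[np.append(C+ex*a*hx+ey*(o+b*hy),z) for a,b in((1,1),(1,-1),(-1,-1),(-1,1))]
    q=np.array([[(u-249.5)*2.5,(v-99.5)*2.5] for u,v in(proj(p,X) for X in P)]).round().astype(np.int32);cv2.polylines(big,[q],True,col,1,cv2.LINE_AA)
rect(0,.06,.0125,.124,(0,0,255));rect(.088,.04,.019,.062,(0,255,0));rect(-.088,.04,.029,.062,(0,255,0));rect(-.088,.04,.02,.014,(255,0,255))
rect(.088,.04,.010,.014,(255,0,255));
cv2.imwrite('pics/ov.png',big)
E
```

```text
(no output)
```

View pics/ov.png

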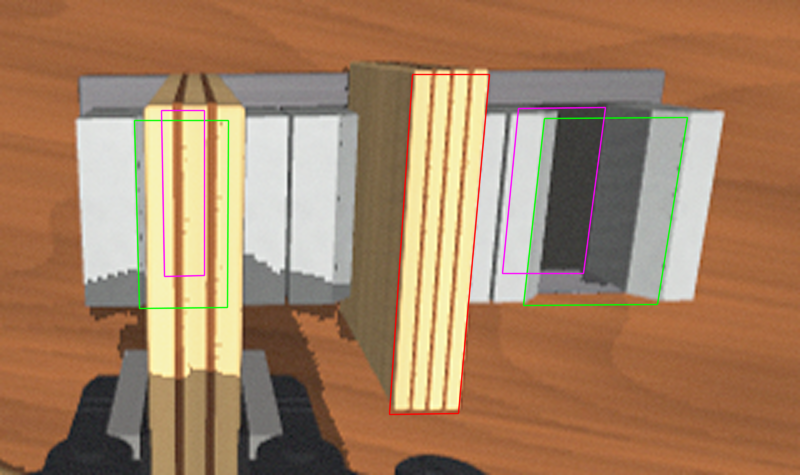

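The overlay matches: the fixed board outline and the wide slot's mouth fall on the predicted lines, so the rack model is good. I shift 3 mm sideways and insert.

```bash

python3 -m creep '[[[0,-0.003,0],0,0],[[0,-0.003,0.03],0,0],[[0,-0.003,0.06],0,0],[[0,-0.003,0.085],0,0],[[0,-0.003,0.085],0,0]]'
python3 -c "from h import *;go(.5655,.2403,.09,10.5)"
```

```text
time: 6.45
eef_pos: [0.565, 0.239, 0.1522]
orientation: [179.9, 0.3, 10.2]
ft_force: [0.4, 0.4, -1.1]
grip_width: 0.154
t 6.45 tcp [0.565  0.239  0.1522] [179.94   0.26  10.22] F [ 0.4  0.4 -1.1] grip 0.154 | shift [ 0.001  -0.0012  0.0622] roll -0.005 rows 1.0
```

```bash

python3 -m creep '[[[0.001,-0.001,0.012],-0.003,0],[[0.001,-0.001,0.024],-0.003,0],[[0.001,-0.001,0.036],-0.003,0],[[0.001,-0.001,0.046],-0.003,0],[[0.001,-0.001,0.052],-0.003,0]]'
python3 -c "from h import *;go(.5655,.2403,.09,10.5)"
```

```text
time: 7.08
eef_pos: [0.567, 0.2406, 0.1014]
orientation: [180.0, 0.1, 10.4]
ft_force: [-0.1, 0.4, -1.6]
grip_width: 0.155
t 7.08 tcp [0.567  0.2406 0.1014] [1.7998e+02 5.0000e-02 1.0360e+01] F [-0.1  0.4 -1.6] grip 0.155 | shift [-0.0015 -0.      0.0114] roll -0.002 rows 0.2
```

```bash

python3 -m creep '[[[0,0,0.004],0,0],[[0,0,0.008],0,0],[[0,0,0.011],0,0],[[0,0,0.012],0,0],[[0,0,0.012],0,0]]'
python3 -c "from h import *;go(.5655,.2403,.09,10.5)"
```

```text
time: 7.7
eef_pos: [0.5674, 0.2408, 0.0903]
orientation: [180.0, -0.0, 10.4]
ft_force: [0.2, 0.6, -0.4]
grip_width: 0.155
t 7.7 tcp [0.5674 0.2408 0.0903] [ 1.7999e+02 -1.0000e-02  1.0360e+01] F [ 0.2  0.6 -0.4] grip 0.155 | shift [-0.0019  0.0002  0.0003] roll -0.002 rows 0.0
```

```bash

python3 -m creep '[[[-0.001,0,0.001],0,0],[[-0.001,0,0.0015],0,0],[[-0.001,0,0.0015],0,0.4],[[-0.001,0,0.0015],0,0.9],[[-0.001,0,0.0015],0,0.9]]'
python3 -m creep '[[[0,0,0],0,0.9],[[0,0,-0.03],0,0.9],[[0,0,-0.08],0,0.9],[[0,0,-0.13],0,0.9],[[0,0,-0.17],0,1]]'
python3 - <<'E'
from h import *
go(.477,-.3028,.25,-5.5)
for n in('wrist','side'):
    p=eyes.camera(n);cv2.imwrite(f'pics/{n}4.png',p['image'])
a=cv2.imread('pics/wrist4.png');b=cv2.imread('pics/side4.png')[150:390,170:410]
cv2.imwrite('pics/c4.png',np.hstack([cv2.resize(a,(480,300)),cv2.resize(b,(300,300))]))
E
```

```text
time: 8.32
eef_pos: [0.5665, 0.2406, 0.0889]
orientation: [180.0, -0.0, 10.4]
ft_force: [-0.4, 0.4, 0.2]
grip_width: 0.786
time: 8.95
eef_pos: [0.5666, 0.2409, 0.2612]
orientation: [-180.0, -0.1, 10.4]
ft_force: [1.0, 0.3, 0.8]
grip_width: 0.997
t 8.95 tcp [0.5666 0.2409 0.2612] [-1.7998e+02 -1.1000e-01  1.0370e+01] F [1.  0.3 0.8] grip 0.997 | shift [-0.186   0.5187  0.0106] roll 0.277 rows 8.8
```

View pics/c4.png

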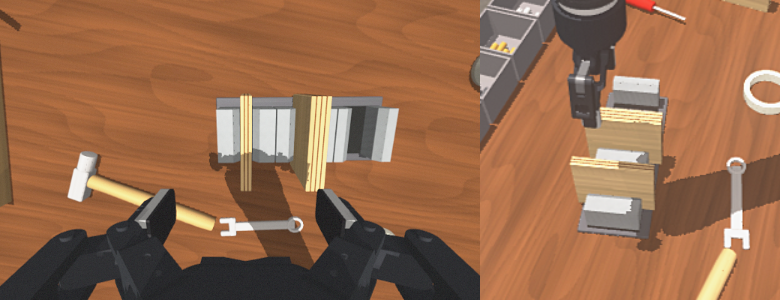

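The thin board stands upright in the narrow slot: in the wrist part it spans px (240–251, 95–190), level with the fixed board. Next is the thick board.

```bash

python3 -m creep '[[[-0.012,0.033,0],0.05,1],[[-0.03,0.085,0],0.1,1],[[-0.05,0.14,0],0.16,1],[[-0.07,0.195,0],0.22,1],[[-0.09,0.25,0],0.277,1]]'
python3 -c "from h import *;go(.477,-.3028,.25,-5.5)"
```

```text
time: 9.68
eef_pos: [0.5219, -0.0234, 0.2582]
orientation: [180.0, 0.0, -5.6]
ft_force: [1.5, -0.9, 0.2]
grip_width: 0.998
t 9.68 tcp [ 0.5219 -0.0234  0.2582] [ 1.7998e+02  3.0000e-02 -5.6100e+00] F [ 1.5 -0.9  0.2] grip 0.998 | shift [-0.0173  0.2824  0.0083] roll -0.002 rows 4.5
```

```bash

python3 -m creep '[[[-0.003,0.06,0],0,1],[[-0.007,0.12,0],0,1],[[-0.011,0.18,0.004],0,1],[[-0.015,0.235,0.008],0,1],[[-0.017,0.282,0.008],0,1]]'
python3 -m creep '[[[0,0,0],0,1],[[0,0,0],0,1]]'
python3 - <<'E'
from h import *
go(.477,-.3028,.07,-5.5)
p=eyes.camera('wrist');big=cv2.resize(p['image'][60:300,160:480],None,fx=2.4,fy=2.4,interpolation=cv2.INTER_CUBIC)
yaw=np.radians(-5.5);ex=np.array([np.cos(yaw),np.sin(yaw)]);ey=np.array([-ex[1],ex[0]])
q=np.array([[(u-159.5)*2.4,(v-59.5)*2.4] for u,v in(proj(p,np.append(np.array([.477,-.3028])+ex*a*.06+ey*b*.017,.11)) for a,b in((1,1),(1,-1),(-1,-1),(-1,1)))]).round().astype(np.int32)
print(q.tolist());cv2.polylines(big,[q],True,(0,0,255),1)
cv2.imwrite('pics/w5.png',big)
E
```

```text
time: 10.3
eef_pos: [0.4772, -0.3027, 0.2497]
orientation: [-180.0, 0.1, -5.6]
ft_force: [-0.0, 1.2, -0.1]
grip_width: 1.0
time: 10.55
eef_pos: [0.4788, -0.2996, 0.2501]
orientation: [-179.9, 0.0, -5.5]
ft_force: [0.7, 0.9, 0.1]
grip_width: 1.001
t 10.55 tcp [ 0.4788 -0.2996  0.2501] [-1.7993e+02  5.0000e-02 -5.4800e+00] F [0.7 0.9 0.1] grip 1.001 | shift [-0.0013  0.0036  0.1801] roll 0.0 rows 2.9
[[365, 163], [458, 163], [452, 465], [369, 465]]
```

View pics/w5.png

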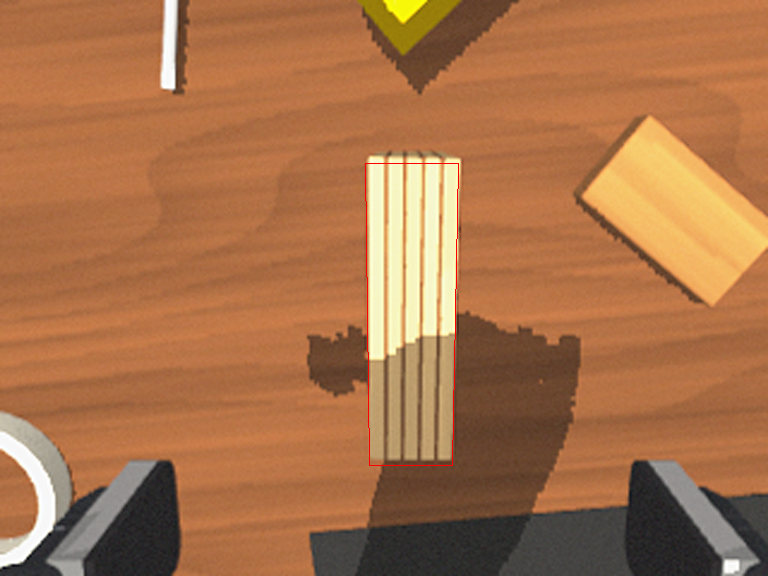

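The overlay matches the plywood board at crop px (367–460, 157–462), with about 2 mm offset along its length. The yellow look-alike is separate, at the top of the crop.

```bash

python3 -m creep '[[[0.001,0.003,0.045],0,1],[[0.001,0.003,0.1],0,1],[[0.001,0.003,0.145],0,1],[[0.001,0.003,0.172],0,1],[[0.001,0.003,0.18],0,1]]'
python3 -m creep '[[[0,0,0],0,1],[[0,0,0],0,0],[[0,0,0],0,0],[[0,0,0],0,0],[[0,0,0],0,0]]' 70
python3 -c "from h import *;go(.479,-.303,.07,-5.5)"
```

```text
time: 11.22
eef_pos: [0.479, -0.3012, 0.0691]
orientation: [-179.9, 0.2, -5.3]
ft_force: [0.2, 0.4, 0.3]
grip_width: 1.003
time: 11.85
eef_pos: [0.4801, -0.3039, 0.0718]
orientation: [180.0, -0.1, -5.5]
ft_force: [-0.3, -0.2, 5.2]
grip_width: 0.393
t 11.85 tcp [ 0.4801 -0.3039  0.0718] [ 1.7996e+02 -8.0000e-02 -5.5100e+00] F [-0.3 -0.2  5.2] grip 0.393 | shift [-0.0012 -0.0008  0.0018] roll -0.0 rows 0.0
```

```bash

python3 -m creep '[[[0,0,-0.025],0,0],[[0,0,-0.06],0,0],[[0,0,-0.1],0,0],[[0,0,-0.13],0,0],[[0,0,-0.14],0,0]]'
python3 -c "from h import *;go(.5975,.0673,.21,10.5)"
```

```text
time: 12.48
eef_pos: [0.4799, -0.304, 0.2121]
orientation: [179.9, -0.1, -5.5]
ft_force: [0.3, 0.6, -2.7]
grip_width: 0.392
t 12.47 tcp [ 0.4799 -0.304   0.2121] [ 1.7993e+02 -1.2000e-01 -5.5200e+00] F [ 0.3  0.6 -2.7] grip 0.392 | shift [ 0.0813 -0.3809  0.0018] roll -0.28 rows 6.2
```

```bash

python3 -m creep '[[[0.006,-0.028,0],-0.04,0],[[0.015,-0.075,0],-0.1,0],[[0.026,-0.13,0],-0.16,0],[[0.038,-0.185,0],-0.22,0],[[0.05,-0.235,0],-0.28,0]]'
python3 -c "from h import *;go(.5975,.0673,.21,10.5)"
```

```text
time: 13.1
eef_pos: [0.5508, -0.0706, 0.2088]
orientation: [-179.9, 0.2, 10.8]
ft_force: [1.1, -0.5, -2.8]
grip_width: 0.385
t 13.1 tcp [ 0.5508 -0.0706  0.2088] [-1.7989e+02  1.7000e-01  1.0830e+01] F [ 1.1 -0.5 -2.8] grip 0.385 | shift [ 0.0718 -0.1267 -0.0012] roll 0.006 rows 2.3
```

```bash

python3 -m creep '[[[0.025,-0.045,0],0,0],[[0.05,-0.088,0],0.003,0],[[0.066,-0.117,0],0.005,0],[[0.072,-0.127,0],0.006,0],[[0.072,-0.127,0],0.006,0]]'
python3 - <<'E'
from h import *
go(.5975,.0673,.14,10.5)
for n in('wrist','side'):
    p=eyes.camera(n);cv2.imwrite(f'pics/{n}6.png',p['image'])
a=cv2.imread('pics/wrist6.png');b=cv2.imread('pics/side6.png')[120:360,170:410]
cv2.imwrite('pics/c6.png',np.hstack([cv2.resize(a,(480,300)),cv2.resize(b,(300,300))]))
E
```

```text
time: 13.72
eef_pos: [0.5984, 0.0638, 0.2095]
orientation: [180.0, 0.1, 10.3]
ft_force: [0.6, -1.0, -2.7]
grip_width: 0.393
t 13.72 tcp [0.5984 0.0638 0.2095] [1.7999e+02 1.5000e-01 1.0290e+01] F [ 0.6 -1.  -2.7] grip 0.393 | shift [-0.0001 -0.0036  0.0695] roll -0.004 rows 1.1
```

View pics/c6.png

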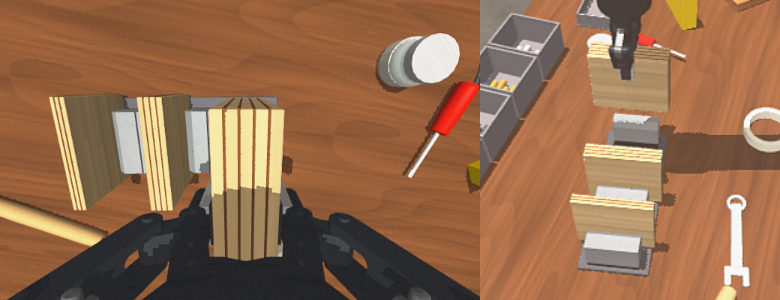

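The thick board hangs over the wide slot, at wrist part px (210–284, 108–257), and both racked boards stand parallel. I correct 3 mm sideways and descend.

```bash

python3 -m creep '[[[0,-0.003,0],-0.003,0],[[0,-0.003,0.03],-0.003,0],[[0,-0.003,0.055],-0.003,0],[[0,-0.003,0.062],-0.003,0],[[0,-0.003,0.062],-0.003,0]]'
python3 -c "from h import *;go(.5975,.0673,.086,10.5)"
```

```text
time: 14.45
eef_pos: [0.5989, 0.0659, 0.1489]
orientation: [180.0, 0.0, 10.3]
ft_force: [0.4, 0.0, -3.0]
grip_width: 0.393
t 14.45 tcp [0.5989 0.0659 0.1489] [1.7998e+02 1.0000e-02 1.0320e+01] F [ 0.4  0.  -3. ] grip 0.393 | shift [-0.0011 -0.0017  0.0629] roll -0.003 rows 1.0
```

```bash

python3 -m creep '[[[-0.001,-0.001,0.012],-0.003,0],[[-0.001,-0.001,0.024],-0.003,0],[[-0.001,-0.001,0.036],-0.003,0],[[-0.001,-0.001,0.046],-0.003,0],[[-0.001,-0.001,0.052],-0.003,0]]'
python3 -c "from h import *;go(.5975,.0673,.086,10.5)"
```

```text
time: 15.08
eef_pos: [0.5973, 0.0671, 0.0958]
orientation: [180.0, 0.1, 10.5]
ft_force: [0.4, -0.1, -2.7]
grip_width: 0.392
t 15.07 tcp [0.5973 0.0671 0.0958] [1.800e+02 6.000e-02 1.054e+01] F [ 0.4 -0.1 -2.7] grip 0.392 | shift [ 0.0002 -0.0001  0.0098] roll 0.001 rows 0.2
```

```bash

python3 -m creep '[[[0,0,0.003],0,0],[[0,0,0.006],0,0],[[0,0,0.009],0,0],[[0,0,0.0105],0,0],[[0,0,0.0105],0,0]]'
python3 -c "from h import *;go(.5975,.0673,.086,10.5)"
```

```text
time: 15.7
eef_pos: [0.5977, 0.0672, 0.0863]
orientation: [180.0, 0.0, 10.5]
ft_force: [-0.8, 0.4, -1.8]
grip_width: 0.391
t 15.7 tcp [0.5977 0.0672 0.0863] [179.99   0.    10.54] F [-0.8  0.4 -1.8] grip 0.391 | shift [-0.0001 -0.0001  0.0003] roll 0.001 rows 0.0
```

```bash

python3 -m creep '[[[0,0,0.001],0,0],[[0,0,0.001],0,0],[[0,0,0.001],0,0.6],[[0,0,0.001],0,1],[[0,0,0.001],0,1]]'
python3 -m creep '[[[0,0,0],0,1],[[0,0,-0.03],0,1],[[0,0,-0.08],0,1],[[0,0,-0.13],0,1],[[0,0,-0.17],0,1]]'
python3 -m creep '[[[-0.03,0.03,0],0,1],[[-0.06,0.07,0],0,1],[[-0.09,0.11,0],0,1],[[-0.1,0.14,0],0,1],[[-0.1,0.14,0],0,1]]'
python3 - <<'E'
from h import *
go(.5975,.0673,.25,10.5)
yaw=np.radians(10.5);ex=np.array([np.cos(yaw),np.sin(yaw)]);ey=np.array([-ex[1],ex[0]]);C=np.array([.5815,.1538])
out=[]
for n,(r0,c0) in dict(top=(140,180),side=(120,190)).items():
    p=eyes.camera(n);k=2.4
    big=cv2.resize(p['image'][r0:r0+230,c0:c0+165],None,fx=k,fy=k,interpolation=cv2.INTER_CUBIC)
    for o,h in((.088,.007),(-.088,.017)):
        q=np.array([[(u-c0+.5)*k,(v-r0+.5)*k] for u,v in(proj(p,np.append(C+ex*a*.06+ey*(o+b*h),.124)) for a,b in((1,1),(1,-1),(-1,-1),(-1,1)))]).round().astype(np.int32);cv2.polylines(big,[q],True,(0,0,255),1)
    out.append(big)
cv2.imwrite('pics/end.png',np.hstack(out))
E
```

```text
time: 16.32
eef_pos: [0.5979, 0.0673, 0.0854]
orientation: [180.0, -0.0, 10.5]
ft_force: [-0.7, 0.2, -0.3]
grip_width: 0.985
time: 16.95
eef_pos: [0.598, 0.0674, 0.2577]
orientation: [180.0, -0.1, 10.5]
ft_force: [0.4, 0.0, 1.2]
grip_width: 1.002
time: 17.58
eef_pos: [0.5242, -0.0921, 0.2553]
orientation: [179.9, 0.0, 10.2]
ft_force: [0.2, 0.8, 0.6]
grip_width: 0.999
t 17.57 tcp [ 0.5242 -0.0921  0.2553] [1.7991e+02 2.0000e-02 1.0190e+01] F [0.2 0.8 0.6] grip 0.999 | shift [ 0.1003 -0.1439  0.0051] roll -0.005 rows 2.8
```

View pics/end.png

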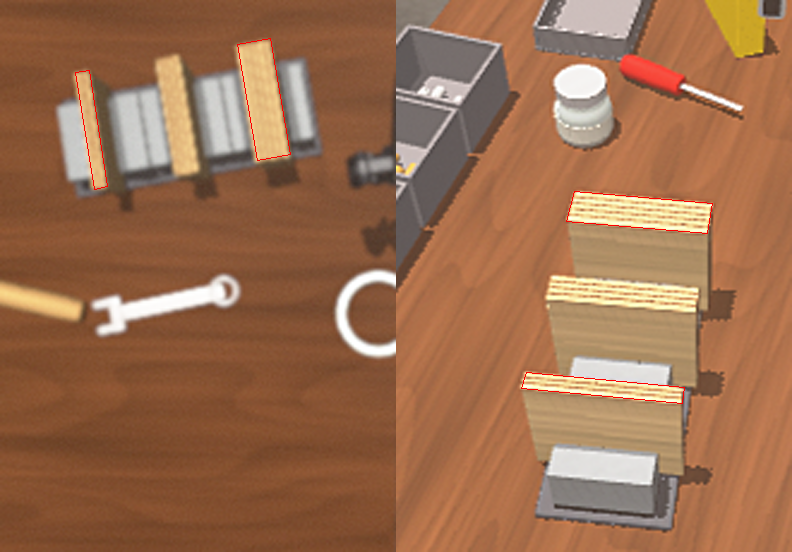

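Both top faces coincide with their predicted fully-home outlines in both views: thin at (90,130) and thick at (263,100) in the top part. The gripper is clear, so I hand in.

```bash
python3 -c "
from station import r
print(r.finish_job())"
```

```text
the job is handed in; nothing more can be done
None
```

I put the thin board in the narrow slot and the thick plywood board in the wide slot. I let go of both, moved the arm clear and handed the job in at about 17.6 s. The yellow look-alike was left untouched.

- **Seating:** in the last top and side pictures, both boards' top faces lie on the outlines predicted for boards fully home, centred and parallel to the slots.
- **Forces:** the wrist force readings printed after each move stayed at about 5 N or less, and nothing was disturbed.
- **Disagreements:** the network's slot-floor detections differed from my rack model by up to a few centimetres in the side and wrist views. I used the model, which I had checked by overlaying it on the pictures. No check failed.

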